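# Last scrub, then discard the worn bottle brush

## Robot

A 6-joint arm with a two-finger parallel gripper is mounted at the origin on the work surface. World frame = base frame: x ahead of the robot, y to its left, z up, the work surface at z = 0. Lengths are in mm, angles in rad, forces in N, time in s.
With the tool pointing down it reaches from about 350 to 975 mm from the base axis. Payload 7.1 kg.
Tool frame: the origin (TCP) lies midway between the tips of the shut fingers; the grasp point (between the pads) lies 19 mm behind it; z points along the fingers, y is the line along which they close (so a half turn about z gives the same grasp; the last joint's range is limited). The gripper opens to 88 mm and grips with 3 to 60 N. Pads are 20 mm wide; open, the fingers measure 115 mm over their backs; the gripper's body (75 mm by 178 mm) begins 61 mm behind the grasp point.
Start: joints at [1.204, 0.423, 1.63, -0, 1.089, -0.019], TCP at [212.987, 587.572, 222.675] pointing down, gripper open.
Joint ranges: [-3, 3], [-0.9, 2.11], [0.09, 2.58], [-1.31, 4.45], [0.11, 2.69], [-2.54, 2.54]. Speed limits (rad/s): [2.39, 2.39, 3.01, 3.14, 3.14, 3.14].

## Interface

Orientations are given as a rotation vector (axis times angle).
In Python, from workcell import ctrl gives the robot as it stands.
- The arm moves only by the shell command python3 -m pendant 'ROWS'. ROWS is a JSON object of lists of equal length, an entry for each row: "grip": the opening, from -1 (shut) to 1 (fully open); "linear": the shift along the tool's x, y, z in mm, a list of three; "angular": the turn, a rotation vector about the tool's x, y, z in rad, a list of three. In form: {"grip": [grip, ...], "linear": [[tx, ty, tz], ...], "angular": [[ax, ay, az], ...]}. A call has 1 to 12 rows; each row shifts and turns the commanded pose from where the row before left it, along the tool's axes as they then stand; what a row does not reach is not made up. A row lasts 1/12 s, in which the tool goes at most 41.7 mm and 7.16 degrees, less where a joint would pass 70% of its speed; a pose out of reach is approached as far as the arm can. A call with a gripper value outside its range is refused whole. The fingers move at their own pace and stop on an object; the grip force is fixed at half the most. Time passes only in rows, so rows that do not move let the fingers close. It gives the time, the measured TCP pose, the force, the opening and the grip force at its end, in the units of the state.
- ctrl.get_obs(): the state, without advancing time (a new reading comes with each control period).
- ctrl.get_image(name): name is "scene" or "top" or "wrist"; returns the picture (384x512x3 uint8, red, green, blue); there is no depth.
- ctrl.camera_params(name): a dict with "vfov" (degrees; the focal length in pixels is half the picture's height over the tangent of half this angle, whatever the lens; pixels are square), "cx", "cy" (the principal point, pixels), "R" (3x3) and "t" (3): a world point X has camera coordinates R X + t; the wrist camera has in their place "T_tool_cam" (4x4, takes a point from camera to tool coordinates, whose origin is the TCP and whose axes are the flange's). Camera axes: x right, y down, z forward; pixel columns grow to the right and rows downward; lengths in mm; the calibration is good to about 2 mm. A picture is of the moment at which its call begins: read the wrist's pose just before it. camera_params takes no time and is no camera call.
- ctrl.close_job(): hands the job in; it is judged then, once.
The state is a dict: "t": time; "qpos": joint angles; "qvel": joint speeds; "joint_torque": joint torques, N m; "ee_pos": TCP position; "orientation": TCP orientation; "ft_force": force on the tool from outside, world axes, zero at the start; "moment": the same for the moment, N m; "width": finger opening in mm; "grasp_force": force on a finger pad.
Only numpy, scipy, OpenCV 4.12 (cv2) and the standard library are available. Lean on these libraries where they do the work, as an engineer would, in place of code of your own. Each camera call takes 0.05 s, during which the arm holds its last target. There are 200 camera calls.

## Task

Use the old bottle brush for a last scrub of the clear jar that leans under the tap: draw it up inside the jar by at least half the jar's depth and push it back down to the bottom, twice over. Then pull it out and drop it into the red wire basket for rejects, so that it lies wholly inside with nothing sticking out over the rim. Do not shift or knock over the amber bottle, the white tub or the green flask.

Things in the scene. Friction and masses are not known exactly. Their poses are not given: they have to be found in the camera images.
- brush: Worn bottle brush, rigid, about 70 g, 200 mm long, round. Origin at the centre of its tip; z runs along it to the handle end (turn about z arbitrary). Along z: cream bristle head, diameter 32, 0 to 70 mm; steel stem, diameter 8, 70 to 120; green handle, diameter 18, 120 to 200. Starts head down in the jar, tip on the floor, lying along the lower wall, so it leans with the jar.
- brush_tip (a point): Centre of the tip of the bristle head (the origin of the brush).
- brush_end (a point): Centre of the handle's free end, 200 mm from the tip along the brush axis.
- jar: Clear plastic jar, blue rim, strapped immovably in the stand, leaning 30 degrees from vertical. Origin at the centre of its inner floor; z along its axis out through the mouth, leaning up and roughly toward the robot (to the stand's -x); x toward its upper side, y sideways. Inner diameter 52, outer 58 (64 at the rim), inner depth 110 mm.
- stand: Fixed wash stand with the jar and a steel tap. Origin on the table, z up, jar leans to its -x. Grey base plate 12 mm thick, x -105 to 155, y -55 to 55 mm. Jar's floor centre at (30, 0, 45) mm. Tap post, diameter 18, at (125, 0) mm; its swan neck arches toward -x above the jar, top 451 mm high.
- nozzle (a point): Centre of the lower end of the tap's nozzle (diameter 23 mm), 371 mm above the table at (-65, 0) mm of the stand, about 80 mm from the jar's axis and over the brush's handle: a gripper coming vertically down on the handle strikes it, one that leans with the brush has room.
- red_basket: Red wire basket for rejects, empty, stands firm. Origin at the centre of its underside, z up, long side along its x. Outside 270 x 170 mm, 90 mm high; walls 6 mm, floor 5 mm thick; open at the top.
- white_basket: White wire basket of the same size and frame, with two clean blue-handled brushes in it: not for rejects. Stands firm.
- amber_bottle: Bystander: amber glass bottle with red cap, diameter 60 mm, 150 mm high, loose. Origin at the centre of its underside.
- white_tub: Bystander: white plastic tub with black cap, diameter 76 mm, 130 mm high, loose. Origin at the centre of its underside.
- flask: Bystander: green glass conical flask, base diameter 72 mm, 105 mm high, loose. Origin at the centre of its underside.
There are look-alikes about, which are no part of the job. What is shaped like the brush but blue or yellow is not meant.

How it is judged (in metres and radians):
On the way, in this order (a step that is already met when the one before it is completed fails the run):
1. first stroke: the brush tip is raised at least 45 mm off the jar's floor, still inside the jar (z of brush_tip in the frame of jar between 0.045 and 0.11 m and x of brush_tip in the frame of jar between -0.03 and 0.03 m and y of brush_tip in the frame of jar between -0.03 and 0.03 m), for 0.1 s.
2. the tip is pushed back to within 18 mm of the jar's floor (z of brush_tip in the frame of jar between -0.02 and 0.018 m and x of brush_tip in the frame of jar between -0.03 and 0.03 m and y of brush_tip in the frame of jar between -0.03 and 0.03 m), for 0.1 s.
3. second stroke: the tip is raised at least 45 mm again, still inside the jar (all of step 1), for 0.1 s.
4. the tip is pushed back to within 18 mm of the jar's floor again (all of step 2), for 0.1 s.
At the end, for the whole second after the job is handed in: The brush rests inside the red basket: both its ends within the basket's outline and no more than 100 mm above the basket's underside (rim at 90 mm), moving slower than 0.03 m/s (x of brush_tip in the frame of red_basket between -0.135 and 0.135 m and y of brush_tip in the frame of red_basket between -0.085 and 0.085 m and z of brush_tip in the frame of red_basket between 0 and 0.1 m and x of brush_end in the frame of red_basket between -0.135 and 0.135 m and y of brush_end in the frame of red_basket between -0.085 and 0.085 m and z of brush_end in the frame of red_basket between 0 and 0.1 m and linear speed of brush below 0.03 m/s); the robot touches nothing.
It fails at once if the amber bottle is shifted more than 40 mm or tipped over 0.5 rad (distance of amber_bottle from where it was at the start of the episode above 0.04 m or angle between amber_bottle's own z axis and vertical above 0.5 rad).
It fails at once if the white tub is shifted more than 40 mm or tipped over 0.5 rad (distance of white_tub from where it was at the start of the episode above 0.04 m or angle between white_tub's own z axis and vertical above 0.5 rad).
It fails at once if the flask is shifted more than 40 mm or tipped over 0.5 rad (distance of flask from where it was at the start of the episode above 0.04 m or angle between flask's own z axis and vertical above 0.5 rad).
It also fails if it takes over 51 s, if anything falls off the work surface, if the arm or the gripper's body presses on something with over 40 N, if the wrist force passes 120 N, or if a joint passes its speed limit or range.

## Working session

There is one attempt and no reset: what is moved stays moved. The work goes in short steps, Python scripts to look and compute and a shell command to move; the robot and the scene stay as the last step left them, time stands still between calls to the robot, and variables do not carry over. Pictures are saved under pics/ and viewed, at most 10 in all, crops included, and the job is handed in when it is done.

```bash
mkdir -p pics; ls
python3 - <<'E'
from workcell import ctrl
import cv2
for n in ("scene","top"):
    im=ctrl.get_image(n); cv2.imwrite(f"pics/{n}0.png",cv2.resize(im[:,:,::-1],(800,600),interpolation=cv2.INTER_CUBIC))
    p=ctrl.camera_params(n); print(n,p)
print(ctrl.camera_params("wrist"))
print(ctrl.get_obs())
E
```

```text
pics
scene {'vfov': 47.162244543878046, 'cx': 243.4701677595559, 'cy': 181.91778095083836, 'R': array([[-0.87345045,  0.4866573 ,  0.01577928],
       [ 0.33854504,  0.63027281, -0.69867263],
       [-0.34995939, -0.60491393, -0.71526748]]), 't': array([ 521.39451459,   76.76725752, 1570.72459667])}
top {'vfov': 53.94352903070291, 'cx': 250.34443531860938, 'cy': 194.23924171674807, 'R': array([[-1.66368811e-02, -9.99859224e-01, -2.17863579e-03],
       [-9.88545483e-01,  1.67754445e-02, -1.49988042e-01],
       [ 1.50003474e-01, -3.41652644e-04, -9.88685410e-01]]), 't': array([-156.05229363,  524.91488815, 1503.21345112])}
{'vfov': 59.43702086279692, 'cx': 253.87448379018267, 'cy': 189.98915476651212, 'T_tool_cam': array([[-2.32203705e-04, -9.69185647e-01, -2.46331338e-01,
         6.68731536e+01],
       [ 9.99999724e-01, -5.13174854e-05, -7.40739979e-04,
        -4.53465519e-01],
       [ 7.05273451e-04, -2.46331443e-01,  9.69185391e-01,
        -1.61104571e+02],
       [ 0.00000000e+00,  0.00000000e+00,  0.00000000e+00,
         1.00000000e+00]])}
{'t': 0.1, 'qpos': array([ 1.20400372e+00,  4.23786496e-01,  1.63059659e+00, -1.50670818e-05,
        1.08860577e+00, -1.90135058e-02]), 'qvel': array([ 0.00105686,  0.00039574, -0.00274884, -0.00108918,  0.00121204,
       -0.00063833]), 'joint_torque': array([-3.47330924e-04, -5.45612419e+01, -2.74323982e+01,  6.44637085e-02,
        1.87726622e-02, -5.01251384e-05]), 'ee_pos': array([212.8149339 , 587.11995602, 221.97232334]), 'orientation': array([-5.43486219e-01, -3.09396559e+00,  2.15631884e-03]), 'ft_force': array([-0.04167716,  0.54494555, -0.42554305]), 'moment': array([ 0.0248526 , -0.02455509,  0.023686  ]), 'grasp_force': 0.0, 'width': 87.58187471965208}
```

View pics/scene0.png

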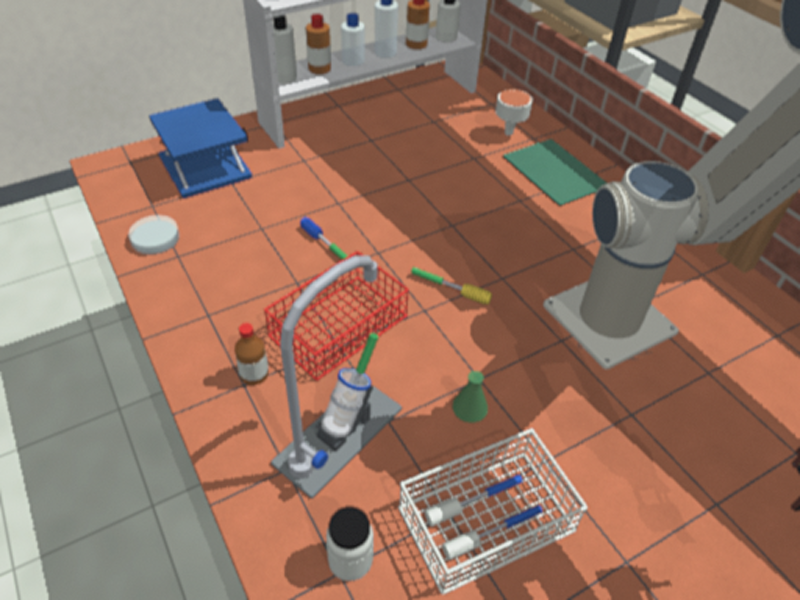

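View pics/top0.png

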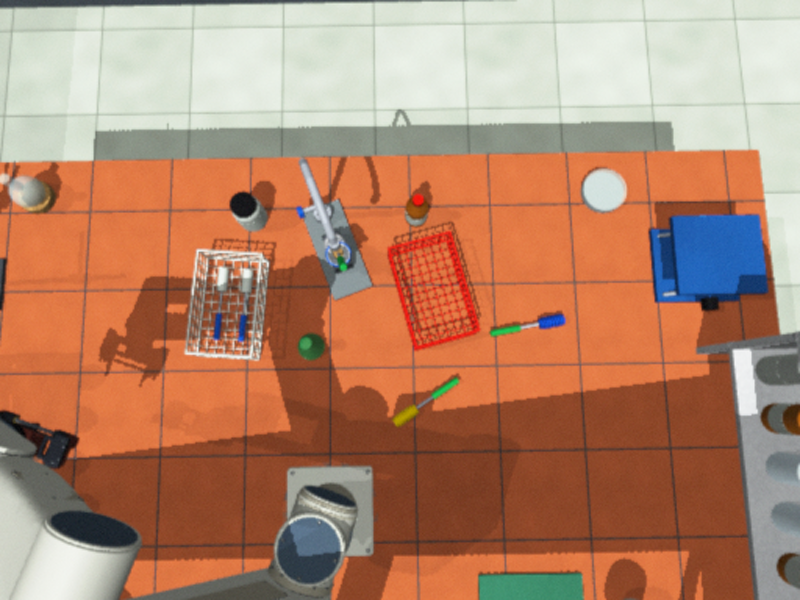

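The wanted brush is the green handle in the jar, at scene (367,352) and top (342,265). Things it could be confused with:
- the green-handled brush with a yellow head, top (425,402)
- the one with a blue head, top (530,325)
- two blue-handled brushes in the white basket, top (218,300) and (243,300)

The red basket is at top (434,290). The white basket at (228,305) is not for rejects.

One close crop of the stand, in both views:

Run:
```python
import cv2,numpy as np
a=cv2.imread("pics/scene0.png");b=cv2.imread("pics/top0.png")
A=cv2.resize(a[240:510,255:435],(400,600),interpolation=cv2.INTER_CUBIC)   # scale 2.222
B=cv2.resize(b[150:360,285:425+0],(400,600),interpolation=cv2.INTER_CUBIC) # scale 2.857
cv2.imwrite("pics/crop1.png",np.hstack([A,B]))
```

```text
(no output)
```

View pics/crop1.png

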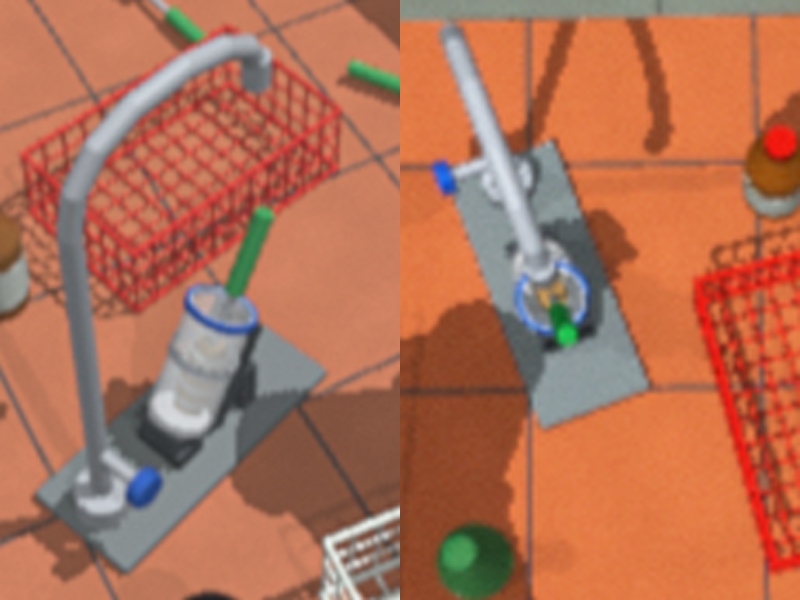

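```bash
cat > h.py <<'E'
import numpy as np, cv2
from scipy.optimize import least_squares, minimize
from scipy.spatial.transform import Rotation as Ro
from workcell import ctrl
P={n:ctrl.camera_params(n) for n in("scene","top")}
def proj(n,X):
    p=P[n];f=192/np.tan(np.radians(p["vfov"]/2));c=np.atleast_2d(X)@p["R"].T+p["t"]
    return np.c_[f*c[:,0]/c[:,2]+p["cx"],f*c[:,1]/c[:,2]+p["cy"]]
def T(x,y,yaw,pts):
    c,s=np.cos(yaw),np.sin(yaw);pts=np.atleast_2d(pts).astype(float)
    return np.c_[x+c*pts[:,0]-s*pts[:,1],y+s*pts[:,0]+c*pts[:,1],pts[:,2]]
def tri(uv):
    r=least_squares(lambda X:np.r_[[ (proj(n,X)[0]-uv[n]) for n in uv]].ravel(),[700,0,200]);return r.x,r.fun
E
python3 - <<'E'
from h import *
S=lambda u,v:(np.array([u/2.2222+255,v/2.2222+240])+.5)/1.5625-.5
Tp=lambda u,v:(np.array([(u-400)/2.857+285,v/2.857+150])+.5)/1.5625-.5
a,b,c,d=[-105,-55,12],[-105,55,12],[155,-55,12],[155,55,12]
nz=[-65,0,371]
# robot side is -x. scene: right corner, bottom, left ; top: +y is left
def res(q):
    sc=T(*q,[b,d,c,nz]) ; tp=T(*q,[c,a,b])
    return np.r_[(proj("scene",sc)-[S(327,374),S(128,572),S(36,497),S(257,88)]),(proj("top",tp)-[Tp(553,141),Tp(651,388),Tp(545,429)])].ravel()
best=min((least_squares(res,[700,0,w]) for w in(-.5,0,.5)),key=lambda r:r.cost)
q=best.x;print("stand",q,"\n",best.fun.round(1).reshape(-1,2).tolist())
e,r=tri({"scene":S(264,213),"top":Tp(569,335)});print("brush_end",e,r)
n,r=tri({"scene":S(257,88),"top":Tp(543,275)});print("nozzle",n,r,T(*q,nz))
c3,s3=np.cos(np.pi/6),.5
J=lambda x,y,z:T(*q,[30+c3*x-s3*z,y,45+s3*x+c3*z])[0]
print("jar floor",J(0,0,0),"pred end",J(-10,0,200),"axis",J(0,0,1)-J(0,0,0))
# red basket
B=np.array([[sx*135,sy*85,z] for sx in(-1,1) for sy in(-1,1) for z in(0,90)])
masks={}
for n_ in("scene","top"):
    im=cv2.resize(cv2.imread(f"pics/{n_}0.png"),(512,384),interpolation=cv2.INTER_AREA).astype(int)
    m=((im[:,:,2]>130)&(im[:,:,1]<60)&(im[:,:,0]<60)).astype(np.uint8)
    m=cv2.morphologyEx(m,cv2.MORPH_CLOSE,np.ones((9,9)));k,l,st,ce=cv2.connectedComponentsWithStats(m)
    i=1+st[1:,4].argmax();masks[n_]=(l==i);print(n_,st[i],ce[i])
def cost(p):
    t=0
    for n_,m in masks.items():
        h=cv2.convexHull(proj(n_,T(*p,B)).astype(np.float32));g=np.zeros((384,512),np.uint8)
        cv2.fillConvexPoly(g,(h*16).astype(int),1,shift=4);g=g>0;t+=1-(g&m).sum()/(g|m).sum()
    return t
r=min((minimize(cost,[650,-250,w],method="Nelder-Mead",options=dict(initial_simplex=[[650,-250,w],[700,-250,w],[650,-200,w],[650,-250,w+.2]])) for w in(-.3,0,.3)),key=lambda r:r.fun)
print("basket",r.x,r.fun)
for k,uv in dict(amber=(418,205),tub=(245,205),flask=(311,345)).items():
    p=(np.array(uv)+.5)/1.5625-.5;z=dict(amber=150,tub=130,flask=105)[k]
    print(k,least_squares(lambda X:proj("top",[X[0],X[1],z])[0]-p,[700,0]).x)
E
```

```text
stand [ 6.57225249e+02 -2.48571284e+01  3.61847264e-01] 
 [[0.7, -1.3], [0.1, 0.3], [-0.5, -0.9], [-0.2, -1.0], [-0.8, -0.8], [-0.6, -0.6], [-1.4, -0.2]]
brush_end [584.62845309 -55.07695764 210.01361374] [-0.0681905  -0.01400494 -0.05330504  0.0723577 ]
nozzle [595.65800596 -48.75776911 366.20861137] [-0.1200454  -0.02579444 -0.09120202  0.12642884] [[596.43435775 -47.86728962 371.        ]]
jar floor [685.2825837  -14.23705405  45.        ] pred end [583.65868051 -52.70305342 213.20508076] axis [-0.46762224 -0.17700124  0.8660254 ]
scene [192 194  63  49 526] [223.9904943  217.49619772]
top [ 248  148   59   76 1640] [275.42682927 187.60426829]
basket [ 5.53812121e+02 -2.72351481e+02  2.56075617e-01] 1.3566036671620179
amber [ 753.07813369 -235.06881049]
tub [767.1982435  201.00119449]
flask [412.32268779  36.26769211]
```

Mosaic crop shows a green handle and cream head inside the clear jar, so the choice holds. The stand fit leaves residuals of about 1 px, and the measured handle end lies within 4 mm of its prediction. Next I fit the basket from its corners and plan the first reach.

```bash
cat >> h.py <<'E'
Q=(657.2,-24.9,.3618)
c3,s3=np.cos(np.pi/6),.5
def J(x,y,z): return T(*Q,[30+c3*x-s3*z,y,45+s3*x+c3*z])[0]
ax=J(0,0,1)-J(0,0,0); jx=J(1,0,0)-J(0,0,0)
RJ=np.c_[-jx,np.cross(-ax,-jx),-ax]      # tool x away from nozzle, z down the brush
def rel(pos,R):
    o=ctrl.get_obs();Rc=Ro.from_rotvec(o["orientation"]).as_matrix()
    print("t",round(o["t"],2),"at",o["ee_pos"].round(1),"q",o["qpos"].round(2))
    print(" world",(pos-o["ee_pos"]).round(1),"lin",(Rc.T@(pos-o["ee_pos"])).round(1),"| ang",Ro.from_matrix(Rc.T@R).as_rotvec().round(4),"lin after turn",(R.T@(pos-o["ee_pos"])).round(1))
E
python3 - <<'E'
from h import *
S=lambda u,v:(np.array([u/2.2222+255,v/2.2222+240])+.5)/1.5625-.5
F=lambda u,v:(np.array([u,v])+.5)/1.5625-.5
def res(p):
    return np.r_[proj("top",T(*p,[[135,85,90],[-135,85,90],[-135,-85,90]]))-[F(388,249),F(415.5,349),F(479,329)],
     proj("scene",T(*p,[[135,-85,90],[-135,85,90],[-135,-85,90],[135,85,0]]))-[S(22,157),S(340,115),S(230,28),S(137,312)]].ravel()
r=least_squares(res,[600,-270,.25]);print(r.x,r.fun.round(1).reshape(-1,2).tolist())
print("pre",J(-70,0,290))
rel(J(-70,0,290),RJ)
E
```

```text
[ 5.53312702e+02 -2.69648238e+02  2.51213440e-01] [[-1.2, -1.5], [-0.6, -0.6], [0.5, 0.8], [-1.0, -1.0], [1.5, -1.5], [-0.3, -1.5], [0.3, 1.4]]
pre [492.94776241 -87.06278186 261.1473671 ]
t 0.1 at [212.8 587.1 222. ] q [ 1.2   0.42  1.63 -0.    1.09 -0.02]
 world [ 280.1 -674.2   39.2] lin [-493.1 -538.4  -38.4] | ang [-0.187  -0.5018 -0.6927] lin after turn [ -39.8 -729.7  -22.2]
```

```bash
python3 -m pendant '{"grip":[1,1,1,1,1,1,1,1,1,1,1,1],"linear":[[-27,-30,-6],[-27,-30,-6],[-27,-30,-6],[-27,-30,-6],[-27,-30,-6],[-27,-30,-4],[-27,-30,-2],[-27,-30,0],[-27,-30,0],[-27,-30,0],[-27,-30,0],[-27,-30,0]],"angular":[[0,0,0],[0,0,0],[0,0,0],[0,0,0],[0,0,0],[0,0,0],[0,0,0],[0,0,0],[0,0,0],[0,0,0],[0,0,0],[0,0,0]]}'
python3 -m pendant '{"grip":[1,1,1,1,1,1,1,1],"linear":[[0,0,0],[0,0,0],[0,0,0],[0,0,0],[0,0,0],[0,0,0],[0,0,0],[0,0,0]],"angular":[[-0.0234,-0.0627,-0.0866],[-0.0234,-0.0627,-0.0866],[-0.0234,-0.0627,-0.0866],[-0.0234,-0.0627,-0.0866],[-0.0234,-0.0627,-0.0866],[-0.0234,-0.0627,-0.0866],[-0.0234,-0.0627,-0.0866],[-0.0234,-0.0627,-0.0866]]}'
python3 -c "
from h import *
rel(J(-70,0,290),RJ)"
```

```text
t: 1.1
ee_pos: [395.0, 136.8, 258.7]
orientation: [0.543, 3.094, 0.0]
ft_force: [-0.2, 1.0, -0.5]
width: 87.4
grasp_force: 0.0
t: 1.77
ee_pos: [394.4, 138.7, 258.7]
orientation: [-0.473, 2.58, 0.127]
ft_force: [-0.1, 0.8, -0.1]
width: 87.6
grasp_force: 0.0
t 1.77 at [394.4 138.7 258.7] q [ 0.28 -0.16  2.34  0.1   0.44 -1.73]
 world [  98.6 -225.8    2.5] lin [ -11.8 -246.1    3.8] | ang [0.0007 0.0008 0.0003] lin after turn [ -11.9 -246.1    4. ]
```

```bash
python3 -m pendant '{"grip":[1,1,1,1,1,1,1,1],"linear":[[-1.7,-35,0.5],[-1.7,-35,0.5],[-1.7,-35,0.5],[-1.7,-35,0.5],[-1.7,-35,0.5],[-1.7,-35,0.5],[-1.7,-36,1],[0,0,0]],"angular":[[0,0,0],[0,0,0],[0,0,0],[0,0,0],[0,0,0],[0,0,0],[0,0,0],[0,0,0]]}'
python3 - <<'E'
from h import *
rel(J(-10,0,230),RJ)
o=ctrl.get_obs();im=ctrl.get_image("wrist")
cv2.imwrite("pics/w1.png",im[:,:,::-1])
p=ctrl.camera_params("wrist");f=192/np.tan(np.radians(p["vfov"]/2))
Rc=Ro.from_rotvec(o["orientation"]).as_matrix();Ti=np.linalg.inv(p["T_tool_cam"])
for n,X in dict(end=J(-10,0,200),h120=J(-10,0,120),rim=J(0,0,110),noz=T(*Q,[-65,0,371])[0]).items():
    c=Ti@np.r_[Rc.T@(X-o["ee_pos"]),1];print(n,(f*c[:2]/c[2]+[p["cx"],p["cy"]]).round(1),c[2].round())
E
```

```text
t: 2.43
ee_pos: [494.9, -58.7, 274.6]
orientation: [-0.438, 2.618, 0.087]
ft_force: [0.5, -0.2, 1.4]
width: 87.6
grasp_force: 0.0
t 2.43 at [494.9 -58.7 274.6] q [-0.31  0.01  2.14  0.47  0.64 -2.54]
 world [ 74.7   0.6 -35.4] lin [-45.7 -22.8  65. ] | ang [-0.0307 -0.0335 -0.0223] lin after turn [-43.  -25.8  65.7]
end [227.8 248. ] 277.0
h120 [236. 219.] 355.0
rim [237.  225.1] 367.0
noz [206.8 516.2] 169.0
```

View pics/w1.png

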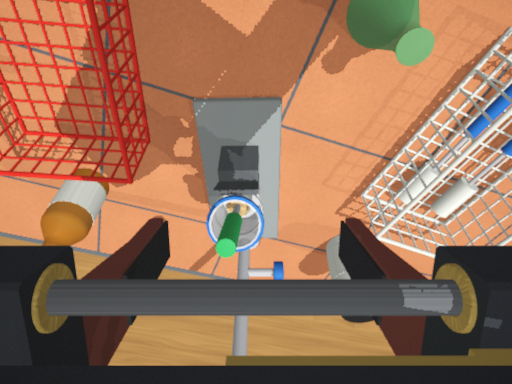

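The wrist view shows the handle end at (228,247), against a predicted (228,248), so the stand and brush are well located. Joint 6 is at its limit. The brush is round, so I roll the tool 0.5 rad about its axis, which still clears the nozzle.

```bash
echo 'RG=RJ@Ro.from_rotvec([0,0,.5]).as_matrix()' >> h.py
python3 -m pendant '{"grip":[1,1,1,1,1,1],"linear":[[0,0,0],[0,0,0],[0,0,0],[0,0,0],[0,0,0],[0,0,0]],"angular":[[0,0,0.1],[0,0,0.1],[0,0,0.1],[0,0,0.1],[0,0,0.08],[0,0,0]]}'
python3 -c "
from h import *
rel(J(-10,0,240),RG)"
```

```text
t: 2.98
ee_pos: [489.9, -53.4, 272.0]
orientation: [0.197, 2.672, 0.25]
ft_force: [-0.2, -0.8, 0.3]
width: 87.9
grasp_force: 0.0
t 2.98 at [489.9 -53.4 272. ] q [-0.3   0.    2.15  0.47  0.64 -2.06]
 world [ 75.   -6.4 -24.1] lin [-57.8  -3.9  53.8] | ang [-0.0385 -0.0217 -0.0025] lin after turn [-56.6  -6.2  54.8]
```

```bash
python3 -m pendant '{"grip":[1,1,1,1,1,1,1],"linear":[[0,0,0],[-28,-3,0],[-28.6,-3.2,0],[0,0,20],[0,0,20],[0,0,14.8],[0,0,0]],"angular":[[-0.0385,-0.0217,-0.0025],[0,0,0],[0,0,0],[0,0,0],[0,0,0],[0,0,0],[0,0,0]]}'
python3 - <<'E'
from h import *
rel(J(-10,0,153),RG)
o=ctrl.get_obs();im=ctrl.get_image("wrist")
cv2.imwrite("pics/w2.png",im[:,:,::-1])
p=ctrl.camera_params("wrist");f=192/np.tan(np.radians(p["vfov"]/2))
Rc=Ro.from_rotvec(o["orientation"]).as_matrix();Ti=np.linalg.inv(p["T_tool_cam"])
for n,X in dict(end=J(-10,0,200),h120=J(-10,0,120),rim=J(0,0,110)).items():
    c=Ti@np.r_[Rc.T@(X-o["ee_pos"]),1];print(n,(f*c[:2]/c[2]+[p["cx"],p["cy"]]).round(1),c[2].round())
E
```

```text
t: 3.57
ee_pos: [564.9, -59.5, 245.7]
orientation: [0.177, 2.647, 0.296]
ft_force: [-0.1, 0.1, -1.4]
width: 87.6
grasp_force: 0.0
t 3.57 at [564.9 -59.5 245.7] q [-0.29  0.17  2.05  0.59  0.58 -2.17]
 world [ 40.7  15.1 -73.2] lin [-1.3  0.2 85.1] | ang [ 0.0003 -0.0035  0.0045] lin after turn [-1.   0.2 85.1]
end [255.4 217.5] 210.0
h120 [255.  187.4] 288.0
rim [260.3 194.4] 300.0
```

View pics/w2.png

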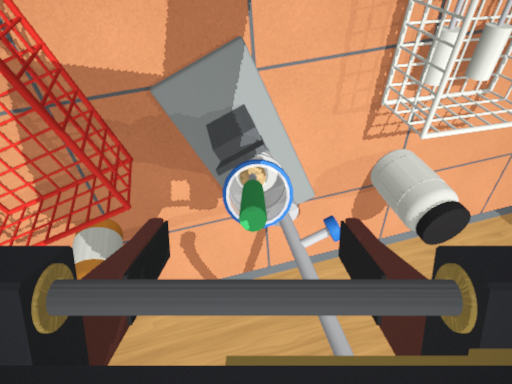

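The handle end is at (253,218), against a predicted (255,217), and it sits centred between the fingers. Going in and closing.

```bash
python3 -m pendant '{"grip":[1,1,1,1,1,-1,-1,-1,-1,-1,-1,-1],"linear":[[0,0,25],[0,0,25],[0,0,20],[0,0,15],[0,0,0],[0,0,0],[0,0,0],[0,0,0],[0,0,0],[0,0,0],[0,0,0],[0,0,0]],"angular":[[0,0,0],[0,0,0],[0,0,0],[0,0,0],[0,0,0],[0,0,0],[0,0,0],[0,0,0],[0,0,0],[0,0,0],[0,0,0],[0,0,0]]}'
python3 -c "
from h import *
rel(J(-10,0,153+55),RG)"
```

```text
t: 4.62
ee_pos: [606.1, -46.2, 175.6]
orientation: [0.18, 2.642, 0.294]
ft_force: [-0.1, -0.4, 0.4]
width: 44.8
grasp_force: 0.0
t 4.62 at [606.1 -46.2 175.6] q [-0.24  0.34  2.03  0.74  0.43 -2.3 ]
 world [-26.2  -7.9  44.6] lin [  2.    0.9 -52.3] | ang [-0.001   0.0022  0.0023] lin after turn [  2.1   1.  -52.3]
```

```bash
python3 -m pendant '{"grip":[-1,-1,-1,-1,-1,-1,-1,-1,-1,-1],"linear":[[0,0,0],[0,0,0],[0,0,0],[0,0,0],[0,0,0],[0,0,0],[0,0,0],[0,0,0],[0,0,0],[0,0,0]],"angular":[[0,0,0],[0,0,0],[0,0,0],[0,0,0],[0,0,0],[0,0,0],[0,0,0],[0,0,0],[0,0,0],[0,0,0]]}'
```

```text
t: 5.45
ee_pos: [606.0, -46.1, 175.1]
orientation: [0.181, 2.643, 0.294]
ft_force: [0.2, -0.7, -0.6]
width: 17.3
grasp_force: 30.0
```

```bash
python3 -m pendant '{"grip":[-1,-1,-1,-1,-1,-1,-1,-1,-1],"linear":[[-2.6,1.4,-10],[0,0,-12],[0,0,-12],[0,0,-12],[0,0,-12],[0,0,0],[0,0,0],[0,0,0],[0,0,0]],"angular":[[0,0,0],[0,0,0],[0,0,0],[0,0,0],[0,0,0],[0,0,0],[0,0,0],[0,0,0],[0,0,0]]}'
python3 - <<'E'
from h import *
rel(J(-8,0,153),RG)
a=ctrl.get_image("scene")[130:340,150:310];b=ctrl.get_image("top")[80:240,170:332]
cv2.imwrite("pics/s2.png",np.hstack([cv2.resize(a,(400,525),interpolation=cv2.INTER_CUBIC),cv2.resize(b,(400,525),interpolation=cv2.INTER_CUBIC)])[:,:,::-1])
E
```

```text
t: 6.2
ee_pos: [581.1, -55.3, 226.4]
orientation: [0.181, 2.643, 0.295]
ft_force: [-0.1, -0.6, -1.1]
width: 17.2
grasp_force: 30.0
t 6.2 at [581.1 -55.3 226.4] q [-0.27  0.22  2.04  0.62  0.53 -2.19]
 world [ 26.1  11.5 -52.9] lin [ 2.3  0.6 60.1] | ang [-0.0008  0.001   0.0021] lin after turn [ 2.3  0.5 60.1]
```

View pics/s2.png

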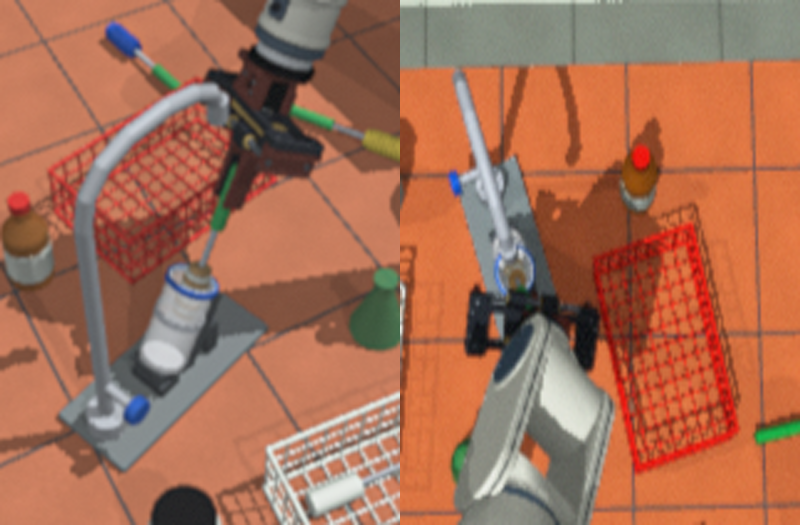

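The head peeks out of the rim at left-half (195,270) while the tip is still in the jar, and the gripper clears the nozzle. Pushing down, then the second stroke.

```bash
python3 -m pendant '{"grip":[-1,-1,-1,-1,-1,-1,-1,-1,-1],"linear":[[0,0,12],[0,0,12],[0,0,12],[0,0,12],[0,0,5],[0,0,0],[0,0,0],[0,0,0],[0,0,0]],"angular":[[0,0,0],[0,0,0],[0,0,0],[0,0,0],[0,0,0],[0,0,0],[0,0,0],[0,0,0],[0,0,0]]}'
python3 -m pendant '{"grip":[-1,-1,-1,-1,-1,-1,-1,-1,-1],"linear":[[0,0,-12],[0,0,-12],[0,0,-12],[0,0,-12],[0,0,-5],[0,0,0],[0,0,0],[0,0,0],[0,0,0]],"angular":[[0,0,0],[0,0,0],[0,0,0],[0,0,0],[0,0,0],[0,0,0],[0,0,0],[0,0,0],[0,0,0]]}'
python3 -m pendant '{"grip":[-1,-1,-1,-1,-1,-1,-1,-1,-1],"linear":[[0,0,12],[0,0,12],[0,0,12],[0,0,12],[0,0,5],[0,0,0],[0,0,0],[0,0,0],[0,0,0]],"angular":[[0,0,0],[0,0,0],[0,0,0],[0,0,0],[0,0,0],[0,0,0],[0,0,0],[0,0,0],[0,0,0]]}'
```

```text
t: 7.05
ee_pos: [606.2, -46.2, 181.4]
orientation: [0.18, 2.642, 0.294]
ft_force: [0.6, -0.8, -1.2]
width: 17.5
grasp_force: 30.0
t: 7.8
ee_pos: [581.1, -55.3, 226.4]
orientation: [0.181, 2.643, 0.295]
ft_force: [-0.9, 0.3, -1.6]
width: 17.7
grasp_force: 30.0
t: 8.55
ee_pos: [606.2, -46.2, 181.4]
orientation: [0.18, 2.642, 0.294]
ft_force: [-0.2, 0.0, -0.9]
width: 17.4
grasp_force: 30.0
```

Strokes are done with no slip: width is still 17.4 and force near zero. One small press for margin, then pull out along the axis.

```bash
python3 -m pendant '{"grip":[-1,-1,-1,-1,-1,-1,-1,-1,-1,-1,-1,-1],"linear":[[0,0,3],[0,0,0],[0,0,0],[0,0,-15],[0,0,-20],[0,0,-20],[0,0,-20],[0,0,-20],[0,0,-20],[0,0,-20],[0,0,-20],[0,0,0]],"angular":[[0,0,0],[0,0,0],[0,0,0],[0,0,0],[0,0,0],[0,0,0],[0,0,0],[0,0,0],[0,0,0],[0,0,0],[0,0,0],[0,0,0]]}'
cat >> h.py <<'E'
BK=(553.5,-270.5,.252)
def place(tipx,tipy,tipz,tau,az,roll,up=0):
    tip=T(*BK,[tipx,tipy,tipz])[0]
    u=np.array([-np.sin(tau)*np.cos(az),-np.sin(tau)*np.sin(az),np.cos(tau)])
    x=-np.array([np.cos(tau)*np.cos(az),np.cos(tau)*np.sin(az),np.sin(tau)])
    R=np.c_[x,np.cross(-u,x),-u]@Ro.from_rotvec([0,0,roll]).as_matrix()
    return tip+155*u+[0,0,up],R
E
python3 -c "
from h import *
rel(*place(90,0,30,.8,.15,.5,up=110))"
```

```text
t: 9.55
ee_pos: [535.2, -73.7, 316.1]
orientation: [0.18, 2.637, 0.292]
ft_force: [-0.6, 0.5, -1.1]
width: 17.5
grasp_force: 30.0
t 9.55 at [535.2 -73.7 316.1] q [-0.35  0.02  2.02  0.5   0.74 -2.1 ]
 world [  -4.5 -190.9  -68.1] lin [   0.4 -201.4   23.5] | ang [-0.0184 -0.2971  0.1713] lin after turn [ -27.2 -199.5   23.8]
```

```bash
python3 -m pendant '{"grip":[-1,-1,-1,-1,-1,-1,-1,-1,-1,-1,-1,-1],"linear":[[-4.9,-30.9,-5.9],[-4.9,-30.9,-5.9],[-4.9,-30.9,-5.9],[-4.9,-30.9,-5.9],[-4.9,-30.9,-5.9],[-4.9,-30.9,-5.9],[0,0,0],[0,0,0],[0,0,0],[0,0,0],[0,0,0],[0,0,0]],"angular":[[0,0,0],[0,0,0],[0,0,0],[0,0,0],[0,0,0],[0,0,0],[-0.0046,-0.0743,0.0428],[-0.0046,-0.0743,0.0428],[-0.0046,-0.0743,0.0428],[-0.0046,-0.0743,0.0428],[0,0,0],[0,0,0]]}'
python3 -c "
from h import *
rel(*place(90,0,30,.8,.15,.5,up=110))
o=ctrl.get_obs();R=Ro.from_rotvec(o['orientation']).as_matrix();print('tip',o['ee_pos']+155*R[:,2], 'down in tool',R.T@[0,0,-1])"
```

```text
t: 10.55
ee_pos: [541.2, -254.2, 332.0]
orientation: [0.449, 2.372, 0.305]
ft_force: [0.9, 0.2, -0.3]
width: 17.8
grasp_force: 30.0
t 10.55 at [ 541.2 -254.2  332. ] q [-0.73  0.1   2.    0.91  0.72 -2.54]
 world [-10.5 -10.5 -84. ] lin [ 53.  -40.2  53.4] | ang [-0.0307 -0.0408 -0.0212] lin after turn [ 56.  -40.6  49.9]
tip [ 645.8038727  -239.47094206  218.54050522] down in tool [ 0.59322102 -0.33493614  0.73205642]
```

```bash
python3 -m pendant '{"grip":[-1,-1,-1,-1,-1],"linear":[[0,0,0],[0,0,0],[0,0,0],[0,0,0],[0,0,0]],"angular":[[0,0,0.1],[0,0,0.1],[0,0,0.1],[0,0,0.1],[0,0,0]]}'
python3 -c "
from h import *
rel(*place(90,0,30,.8,.15,.88,up=0))"
```

```text
t: 10.97
ee_pos: [541.9, -254.9, 332.4]
orientation: [0.928, 2.267, 0.486]
ft_force: [0.0, -0.4, -1.3]
width: 17.3
grasp_force: 30.0
t 10.97 at [ 541.9 -254.9  332.4] q [-0.73  0.11  2.    0.91  0.72 -2.14]
 world [ -11.2   -9.8 -194.4] lin [  79.8 -117.3  133.8] | ang [-0.0438 -0.0255 -0.0442] lin after turn [  88.3 -119.3  126.5]
```

```bash
python3 -m pendant '{"grip":[-1,-1,-1,-1,-1,-1,-1,-1],"linear":[[0,0,0],[12.6,-17,18],[12.6,-17,18],[12.6,-17,18],[12.6,-17,18],[12.6,-17,18],[12.6,-17,18],[0,0,0]],"angular":[[-0.0438,-0.0255,-0.0442],[0,0,0],[0,0,0],[0,0,0],[0,0,0],[0,0,0],[0,0,0],[0,0,0]]}'
python3 - <<'E'
from h import *
rel(*place(90,0,30,.8,.15,.88,up=0))
a=ctrl.get_image("scene")[100:310,130:290];b=ctrl.get_image("top")[80:240,190:352]
cv2.imwrite("pics/s3.png",np.hstack([cv2.resize(a,(400,525),interpolation=cv2.INTER_CUBIC),cv2.resize(b,(400,525),interpolation=cv2.INTER_CUBIC)])[:,:,::-1])
E
```

```text
t: 11.63
ee_pos: [544.7, -262.6, 204.7]
orientation: [0.908, 2.305, 0.491]
ft_force: [-0.3, 0.9, -1.1]
width: 17.9
grasp_force: 30.0
t 11.63 at [ 544.7 -262.6  204.7] q [-0.74  0.33  2.07  1.19  0.6  -2.54]
 world [-14.   -2.1 -66.7] lin [ 33.3 -43.6  40.5] | ang [-0.0475 -0.0582 -0.027 ] lin after turn [ 36.8 -44.5  36.3]
```

View pics/s3.png

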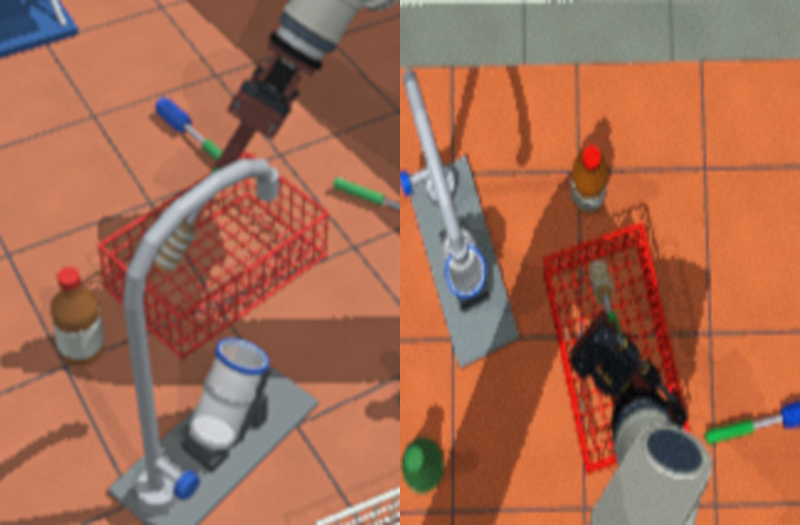

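The brush is over the basket, with its head at right-half (600,275) inside the outline, and joint 6 is at its limit again. I'll point the brush more radially, diagonal in the basket, and roll further.

```bash
python3 -c "
from h import *
o=ctrl.get_obs();R=Ro.from_rotvec(o['orientation']).as_matrix();tip=o['ee_pos']+155*R[:,2]
c,s=np.cos(BK[2]),np.sin(BK[2]);d=tip-[BK[0],BK[1],0];print('tip in basket',c*d[0]+s*d[1],-s*d[0]+c*d[1],d[2])
rel(*place(85,-35,30,.8,-.1,1.15,up=0))"
```

```text
tip in basket 96.66060882422238 1.3859558193201913 91.50400126557508
t 11.73 at [ 544.9 -262.7  207. ] q [-0.74  0.33  2.07  1.19  0.6  -2.54]
 world [-11.   -9.4 -69. ] lin [ 27.6 -48.5  43.1] | ang [ 0.036  -0.1984  0.4235] lin after turn [ 13.5 -55.9  40.9]
```

Turn in 4 rows, then down with lin (13.5,-56,41), stopping 20% short.

```bash
python3 -m pendant '{"grip":[-1,-1,-1,-1,-1,-1,-1,-1,-1],"linear":[[0,0,0],[0,0,0],[0,0,0],[0,0,0],[0,0,0],[3.5,-14,10],[3.5,-14,10],[3.5,-14,10],[0,0,0]],"angular":[[0.009,-0.0496,0.1059],[0.009,-0.0496,0.1059],[0.009,-0.0496,0.1059],[0.009,-0.0496,0.1059],[0,0,0],[0,0,0],[0,0,0],[0,0,0],[0,0,0]]}'
python3 -c "
from h import *
o=ctrl.get_obs();R=Ro.from_rotvec(o['orientation']).as_matrix()
c,s=np.cos(BK[2]),np.sin(BK[2])
for k in (155,-45):
  d=o['ee_pos']+k*R[:,2]-[BK[0],BK[1],0];print('in basket',c*d[0]+s*d[1],-s*d[0]+c*d[1],d[2])
rel(*place(85,-35,30,.8,-.1,1.15,up=0))"
```

```text
t: 12.48
ee_pos: [540.0, -276.1, 176.6]
orientation: [1.433, 1.978, 0.511]
ft_force: [0.4, -0.4, -0.1]
width: 17.2
grasp_force: 30.0
in basket 86.87412907481266 -36.81435526799671 64.56426342811926
in basket -43.86831536032239 8.049908155966664 209.110488181832
t 12.48 at [ 540.  -276.1  176.6] q [-0.7   0.36  2.16  1.66  0.42 -2.54]
 world [ -6.1   4.  -38.6] lin [ 15.3 -27.5  23.5] | ang [-0.0279 -0.0285 -0.0101] lin after turn [ 16.2 -28.   22.2]
```

```bash
python3 -m pendant '{"grip":[-1,-1,-1,-1,-1],"linear":[[0,0,0],[0,0,0],[0,0,0],[0,0,0],[0,0,0]],"angular":[[0,0,0.1],[0,0,0.1],[0,0,0.1],[0,0,0.1],[0,0,0]]}'
python3 -c "
from h import *
rel(*place(86,-36,29,.77,-.1,1.53,up=0))
o=ctrl.get_obs();R=Ro.from_rotvec(o['orientation']).as_matrix();print('down 35 in tool',R.T@[0,0,-35], 'tip z',(o['ee_pos']+155*R[:,2])[2])"
```

```text
t: 12.9
ee_pos: [540.3, -275.2, 178.0]
orientation: [1.84, 1.687, 0.685]
ft_force: [0.4, -0.6, -0.5]
width: 17.5
grasp_force: 30.0
t 12.9 at [ 540.3 -275.2  178. ] q [-0.7   0.36  2.16  1.66  0.42 -2.14]
 world [ -1.9   2.1 -37.8] lin [  1.7 -27.6  25.8] | ang [-0.0046 -0.0148 -0.0334] lin after turn [  3.  -27.7  25.7]
down 35 in tool [ -0.19023534 -24.24108864  25.2454636 ] tip z 66.22609354740648
```

Rolled this far, one finger would end up under the brush when it opens. I'll roll on to half a turn, which is the same grasp with the fingers to the sides and plenty of joint-6 range, then lower.

```bash
python3 -m pendant '{"grip":[-1,-1,-1,-1,-1,-1,-1,-1,-1,-1,-1,-1],"linear":[[0,0,0],[0,0,0],[0,0,0],[0,0,0],[0,0,0],[0,0,0],[0,0,0],[0,0,0],[0,0,0],[0,0,0],[0,0,0],[0,0,0]],"angular":[[0,0,0.12],[0,0,0.12],[0,0,0.12],[0,0,0.12],[0,0,0.12],[0,0,0.12],[0,0,0.12],[0,0,0.12],[0,0,0.12],[0,0,0.12],[0,0,0.12],[0,0,0.12]]}'
python3 -c "
from h import *
rel(*place(86,-36,29,.8,-.1,3.1,up=0))
o=ctrl.get_obs();R=Ro.from_rotvec(o['orientation']).as_matrix();print('tip z',(o['ee_pos']+155*R[:,2])[2])"
```

```text
t: 13.9
ee_pos: [540.3, -275.0, 178.2]
orientation: [2.846, 0.064, 1.14]
ft_force: [-1.2, -0.6, -0.1]
width: 17.9
grasp_force: 30.0
t 13.9 at [ 540.3 -275.   178.2] q [-0.7   0.36  2.16  1.66  0.42 -0.7 ]
 world [ -5.2   2.2 -41.2] lin [-31.9  -5.8  26. ] | ang [-0.0178  0.0334  0.0975] lin after turn [-33.2  -3.   24.8]
tip z 66.36956044469866
```

```bash
python3 -m pendant '{"grip":[-1,-1,-1,-1,-1,-1,-1],"linear":[[0,0,0],[-8,-0.7,6],[-8,-0.7,6],[-8,-0.7,6],[-8,-0.7,6],[0,0,0],[0,0,0]],"angular":[[-0.0178,0.0334,0.0975],[0,0,0],[0,0,0],[0,0,0],[0,0,0],[0,0,0],[0,0,0]]}'
python3 -c "
from h import *
o=ctrl.get_obs();R=Ro.from_rotvec(o['orientation']).as_matrix()
c,s=np.cos(BK[2]),np.sin(BK[2]);print(o['qpos'].round(2))
for k in (155,-45):
  d=o['ee_pos']+k*R[:,2]-[BK[0],BK[1],0];print('in basket',c*d[0]+s*d[1],-s*d[0]+c*d[1],d[2])"
```

```text
t: 14.48
ee_pos: [535.1, -272.8, 138.0]
orientation: [2.843, -0.078, 1.198]
ft_force: [0.5, -0.1, 0.4]
width: 17.3
grasp_force: 30.0
[-0.7   0.45  2.21  2.02  0.47 -0.99]
in basket 85.94767401717493 -35.87787815523014 29.890940848361268
in basket -48.644617511183746 13.454073337333309 169.35876374339566
```

```bash
python3 -m pendant '{"grip":[1,1,1,1,1,1,1,1,1,1,1,1],"linear":[[0,0,0],[0,0,0],[0,0,0],[0,0,0],[0,0,0],[0,0,0],[0,0,0],[0,0,0],[0,0,0],[0,0,0],[0,0,0],[0,0,0]],"angular":[[0,0,0],[0,0,0],[0,0,0],[0,0,0],[0,0,0],[0,0,0],[0,0,0],[0,0,0],[0,0,0],[0,0,0],[0,0,0],[0,0,0]]}'
python3 -m pendant '{"grip":[1,1,1,1,1,1,1,1],"linear":[[0,0,-15],[0,0,-20],[15,0,-20],[15,0,-20],[15,0,-20],[15,0,-20],[15,0,-20],[0,0,0]],"angular":[[0,0,0],[0,0,0],[0,0,0],[0,0,0],[0,0,0],[0,0,0],[0,0,0],[0,0,0]]}'
python3 - <<'E'
from h import *
a=ctrl.get_image("scene")[100:310,130:290];b=ctrl.get_image("top")[80:240,190:352]
cv2.imwrite("pics/s4.png",np.hstack([cv2.resize(a,(400,525),interpolation=cv2.INTER_CUBIC),cv2.resize(b,(400,525),interpolation=cv2.INTER_CUBIC)])[:,:,::-1])
E
```

```text
t: 15.48
ee_pos: [535.3, -272.7, 138.6]
orientation: [2.842, -0.081, 1.199]
ft_force: [-1.4, -0.5, 0.1]
width: 87.8
grasp_force: 0.0
t: 16.15
ee_pos: [492.0, -266.1, 291.3]
orientation: [2.835, -0.079, 1.205]
ft_force: [0.7, -0.7, 0.9]
width: 88.0
grasp_force: 0.0
```

View pics/s4.png

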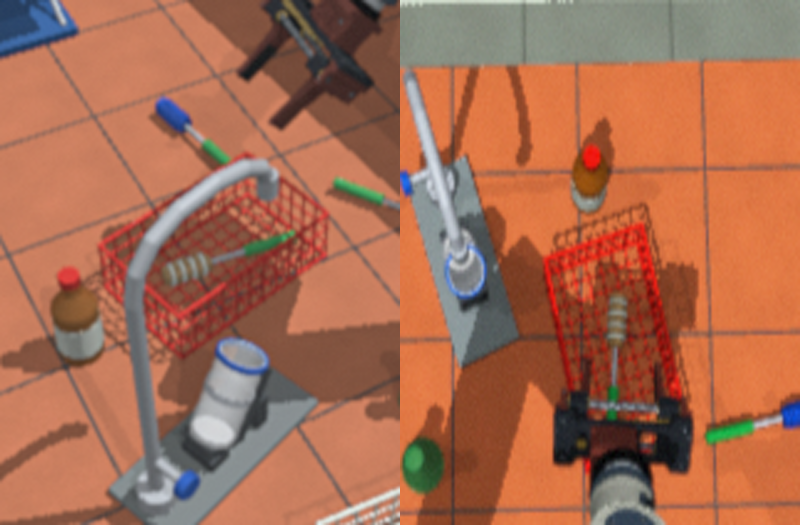

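The brush lies in the basket, with its tip near right-half (617,295) and its handle end at left-half (295,236). I'll check both ends numerically and move the arm clear.

```bash
python3 -m pendant '{"grip":[1,1,1,1,1,1],"linear":[[0,0,-25],[0,0,-25],[0,0,-25],[0,0,0],[0,0,0],[0,0,0]],"angular":[[0,0,0],[0,0,0],[0,0,0],[0,0,0],[0,0,0],[0,0,0]]}'
python3 - <<'E'
from h import *
c,s=np.cos(BK[2]),np.sin(BK[2])
for n,u,v,z in (("tip",165,277,21),("end",296,236,14),("end",296,236,45)):
    p=np.array([u/2.5+130,v/2.5+100])
    X=least_squares(lambda X:proj("scene",[X[0],X[1],z])[0]-p,[550,-270]).x-[BK[0],BK[1]]
    print(n,z,c*X[0]+s*X[1],-s*X[0]+c*X[1])
p=[(617-400)/400*162+190,295/525*160+80]
X=least_squares(lambda X:proj("top",[X[0],X[1],21])[0]-p,[550,-270]).x-[BK[0],BK[1]]
print("tip top",c*X[0]+s*X[1],-s*X[0]+c*X[1])
a=ctrl.get_image("scene")[170:270,160:270]
b=ctrl.get_image("top")[130:240,230:340]
cv2.imwrite("pics/s5.png",np.hstack([cv2.resize(a,(400,364),interpolation=cv2.INTER_CUBIC),cv2.resize(b,(400,364),interpolation=cv2.INTER_CUBIC)])[:,:,::-1])
E
```

```text
t: 16.75
ee_pos: [437.8, -259.5, 337.3]
orientation: [2.844, -0.082, 1.199]
ft_force: [-0.8, 0.6, 0.1]
width: 87.8
grasp_force: 0.0
tip 21 69.84191156139295 -26.73310439292536
end 14 -119.53790031864487 35.53320720112306
end 45 -99.1180641911408 55.607477942111345
tip top 67.3287763013386 -28.824502193297818
```

View pics/s5.png

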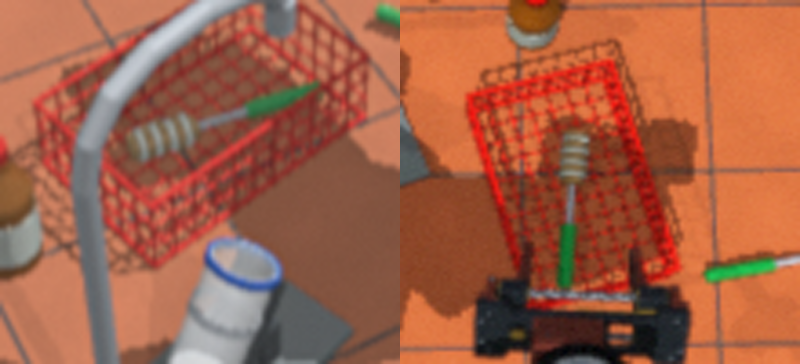

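The brush lies flat inside the red basket: the tip-to-end distance measures 199 mm with both ends on the floor. The arm is clear.

```bash
python3 -c "
from workcell import ctrl
print(ctrl.close_job())"
```

```text
the job is handed in; nothing more can be done
None
```

I scrubbed the jar with two full strokes and dropped the brush in the red basket, where it lies flat with both ends inside; I then handed the job in at about 17 s, and no verdict came back.

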